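Hand the tool row over to the other side of the bench

TASK

The next operator works from the other side of the bench, so move the four hand tools from the wooden rests on the dark tray into the four bays of the empty grey rack in reverse order: the tool nearest you in the old row goes into the bay farthest from you, the second nearest into the second farthest, and so on. Lay one tool in each bay, across both rails, with its balance point (on the handle, for the screwdriver and the scraper) midway between the rails as it lay on its rest, and leave all four lying still.

Things in the scene. Friction and masses are not known exactly. Their poses are not given: they have to be found in the camera images.
- driver_grip_pt (a point): Screwdriver lying down, loose, 0.07 kg, 189 mm long: thick handle 98 mm long, 28 mm across; thin 6 mm shaft. Point: balance point, on its axis, half-way up; grip here. Site y runs along it towards the handle's end (54 mm away; shaft tip 134 mm away on -y), x across. 14 mm above the seats it lies on.
- scraper_grip_pt (a point): Scraper lying down, loose, 0.06 kg, 171 mm long: turned wooden handle 116 mm long, up to 26 mm across; flat steel blade 22 mm wide. Point: balance point, on its axis, half-way up; grip here. Site y runs along it towards the handle's end (61 mm away; blade tip 111 mm away on -y), x across. 13 mm above the seats it lies on.
- marker_grip_pt (a point): Felt marker lying down, loose, 0.014 kg: slim straight stick 131 mm long, 14 mm across. Point: balance point, on its axis, half-way up; grip here. Site y runs along it (ends 66 mm away), x across. 7 mm above the seats it lies on.
- wrench_grip_pt (a point): Flat steel wrench lying down, loose, 0.12 kg, 140 mm long: bar 17 mm wide, 7 mm thick; ring at one end, open jaw 38 mm wide at the other. Point: balance point, on its axis, half-way up; grip here. Site x runs along it towards the jaw (70 mm away; heads start 38 mm away), y across. 3.5 mm above the seats it lies on.
- rest_driver: Wooden rest under the screwdriver at the start; one of four alike in a row on the dark tray, their order varies. Fixed, 84 x 52 mm: two saddles, 54 mm clear between them for the fingers. Origin: centre of its underside, 6 mm above the bench; x along the tool, y along the row. Seats 18 mm above the origin; posts 9 mm high beside the tool, 44 mm apart clear.
- rest_scraper: Wooden rest under the scraper at the start; one of four alike in a row on the dark tray, their order varies. Fixed, 84 x 52 mm: two saddles, 54 mm clear between them for the fingers. Origin: centre of its underside, 6 mm above the bench; x along the tool, y along the row. Seats 18 mm above the origin; posts 9 mm high beside the tool, 44 mm apart clear.
- rest_marker: Wooden rest under the marker at the start; one of four alike in a row on the dark tray, their order varies. Fixed, 84 x 52 mm: two saddles, 54 mm clear between them for the fingers. Origin: centre of its underside, 6 mm above the bench; x along the tool, y along the row. Seats 18 mm above the origin; posts 9 mm high beside the tool, 44 mm apart clear.
- rest_wrench: Wooden rest under the wrench at the start; one of four alike in a row on the dark tray, their order varies. Fixed, 84 x 52 mm: two saddles, 54 mm clear between them for the fingers. Origin: centre of its underside, 6 mm above the bench; x along the tool, y along the row. Seats 18 mm above the origin; posts 9 mm high beside the tool, 44 mm apart clear.
- old_tray: The old rack: dark steel tray 242 x 104 mm, 6 mm thick (lips 11 mm), fixed, carrying the four rests. Origin: centre of its underside, on the bench. y runs along the row and points roughly towards the robot; x lies along the tools. Rest centres at y = -84, -28, +28, +84 mm, x = 0.
- new_rack: The new rack, empty, fixed: aluminium plate 242 x 94 x 6 mm with two grey notched rails along y, at x = -32 and +32 mm (54 mm clear between for the fingers). Origin: centre of its underside, on the bench. y runs along the row, roughly towards the robot. Bay centres y = -84, -28, +28, +84 mm, x = 0; seats 24 mm above the origin; posts 9 mm high between bays, 44 mm clear.
Mind the look-alikes: they are no part of the job. Leave any red look-alike of the part that bears marker_grip_pt alone.

How it is judged (in metres and radians):
At the end, for the whole second after the job is handed in: Each tool lies on both rails in the bay that mirrors its rest's place (new y = minus old y): grip point within 16 mm of the bay's centre along y, 15 mm along x, 6 mm of its lying height, long axis within 0.3 rad of the rack's x (either way round), at rest (((y of rest_driver in the frame of old_tray between -0.099 and -0.069 m and y of driver_grip_pt in the frame of new_rack between 0.068 and 0.1 m) or (y of rest_driver in the frame of old_tray between -0.043 and -0.013 m and y of driver_grip_pt in the frame of new_rack between 0.012 and 0.044 m) or (y of rest_driver in the frame of old_tray between 0.013 and 0.043 m and y of driver_grip_pt in the frame of new_rack between -0.044 and -0.012 m) or (y of rest_driver in the frame of old_tray between 0.069 and 0.099 m and y of driver_grip_pt in the frame of new_rack between -0.1 and -0.068 m)) and x of driver_grip_pt in the frame of new_rack between -0.015 and 0.015 m and z of driver_grip_pt in the frame of new_rack between 0.032 and 0.044 m and angle between the y axis of each of driver_grip_pt, scraper_grip_pt, marker_grip_pt and the x axis of new_rack, either way round below 0.3 rad and linear speed of each of driver, scraper, marker, wrench below 0.02 m/s and angular speed of each of driver, scraper, marker, wrench below 1 rad/s and ((y of rest_scraper in the frame of old_tray between -0.099 and -0.069 m and y of scraper_grip_pt in the frame of new_rack between 0.068 and 0.1 m) or (y of rest_scraper in the frame of old_tray between -0.043 and -0.013 m and y of scraper_grip_pt in the frame of new_rack between 0.012 and 0.044 m) or (y of rest_scraper in the frame of old_tray between 0.013 and 0.043 m and y of scraper_grip_pt in the frame of new_rack between -0.044 and -0.012 m) or (y of rest_scraper in the frame of old_tray between 0.069 and 0.099 m and y of scraper_grip_pt in the frame of new_rack between -0.1 and -0.068 m)) and x of scraper_grip_pt in the frame of new_rack between -0.015 and 0.015 m and z of scraper_grip_pt in the frame of new_rack between 0.031 and 0.043 m and ((y of rest_marker in the frame of old_tray between -0.099 and -0.069 m and y of marker_grip_pt in the frame of new_rack between 0.068 and 0.1 m) or (y of rest_marker in the frame of old_tray between -0.043 and -0.013 m and y of marker_grip_pt in the frame of new_rack between 0.012 and 0.044 m) or (y of rest_marker in the frame of old_tray between 0.013 and 0.043 m and y of marker_grip_pt in the frame of new_rack between -0.044 and -0.012 m) or (y of rest_marker in the frame of old_tray between 0.069 and 0.099 m and y of marker_grip_pt in the frame of new_rack between -0.1 and -0.068 m)) and x of marker_grip_pt in the frame of new_rack between -0.015 and 0.015 m and z of marker_grip_pt in the frame of new_rack between 0.025 and 0.037 m and ((y of rest_wrench in the frame of old_tray between -0.099 and -0.069 m and y of wrench_grip_pt in the frame of new_rack between 0.068 and 0.1 m) or (y of rest_wrench in the frame of old_tray between -0.043 and -0.013 m and y of wrench_grip_pt in the frame of new_rack between 0.012 and 0.044 m) or (y of rest_wrench in the frame of old_tray between 0.013 and 0.043 m and y of wrench_grip_pt in the frame of new_rack between -0.044 and -0.012 m) or (y of rest_wrench in the frame of old_tray between 0.069 and 0.099 m and y of wrench_grip_pt in the frame of new_rack between -0.1 and -0.068 m)) and x of wrench_grip_pt in the frame of new_rack between -0.015 and 0.015 m and z of wrench_grip_pt in the frame of new_rack between 0.0215 and 0.0335 m and angle between the x axis of wrench_grip_pt and the x axis of new_rack, either way round below 0.3 rad); the robot touches nothing.
It also fails if it takes over 102 s, if anything falls off the work surface, if the arm or the gripper's body presses on something with over 40 N, if the wrist force passes 120 N, or if a joint passes its speed limit or range.

ROBOT

A 6-joint arm with a two-finger parallel gripper is mounted at the origin on a cart in front of the work surface, level with it; the furniture and walls round the work are solid. World frame = base frame: x ahead of the robot, y to its left, z up, the work surface at z = 0. Lengths are in mm, angles in degrees, forces in N, time in s.
With the tool pointing down it reaches from about 350 to 850 mm from the base axis. Payload 8.1 kg.
Tool frame: the origin (TCP) lies at the very end of the fingers, on their centre line; the grasp point (between the pads) lies 19 mm behind it (pinch_z is the z of the grasp point in the tool frame, in mm); z points along the fingers, y is the direction in which the jaws open and shut (so a half turn about z gives the same grasp; the last joint's range is limited). The gripper opens to 85 mm and grips with 20 to 120 N. Pads are 22 mm wide; open, the fingers measure 114 mm over their backs; the gripper's body (76 mm by 85 mm) begins 54 mm behind the grasp point. The pads swing forward as they close: fully open they stand 13 mm farther back than shut.
Start: joints at [-71.184, 7.471, 85.268, -0, 87.261, -4.893], TCP at [241.275, -549.356, 231.292] pointing down, gripper open.
Joint ranges: [-169.43, 169.43], [-51.17, 129.36], [1.28, 143.12], [-76.62, 256.62], [0, 156.53], [-152.29, 152.29]. Speed limits (degrees/s): [136.94, 136.94, 159.86, 180, 180, 180].

INTERFACE

Orientations are given as [roll, pitch, yaw] about the fixed x, y, z axes, in that order (R = Rz(yaw) Ry(pitch) Rx(roll)).
In Python, from bench import * gives the robot as it stands.
- The arm moves only by the shell command python3 -m creep 'ROWS' [FORCE]. ROWS is a JSON object of lists of equal length, an entry for each row: "translation": the shift along the tool's x, y, z in mm, a list of three; "rotation": the turn, a rotation vector about the tool's x, y, z in rad, a list of three; "claw": the finger opening in mm, from 0 to 85.4. In form: {"translation": [[dx, dy, dz], ...], "rotation": [[ax, ay, az], ...], "claw": [claw, ...]}. A call has 1 to 10 rows; each row shifts and turns the commanded pose from where the row before left it, along the tool's axes as they then stand; what a row does not reach is not made up. A row lasts 1/10 s, in which the tool goes at most 50 mm and 8.59 degrees, less where a joint would pass 70% of its speed; a pose out of reach is approached as far as the arm can. A call is refused whole if a number of a shift passes 50 or a number of a turn 0.15, either way. A call with a gripper value outside its range is refused whole. The fingers move at their own pace and stop on an object; FORCE is the grip in N (left out, the last holds). Time passes only in rows, so rows that do not move let the fingers close. It gives the time, the measured TCP pose, the force and the opening at its end, in the units of the state.
- sense(): the state, without advancing time (a new reading comes with each control period).
- snapshot(name): name is "side" or "top" or "wrist"; returns a dict with "frame" (420x560x3 uint8, red, green, blue), "intrinsics" (3x3 intrinsics, pixels), "dist" ([k1, k2, p1, p2, k3] as OpenCV has them; the pictures are not rectified), "extrinsics" (4x4, takes a point from camera to world coordinates). Camera axes: x right, y up, looking along -z (the intrinsics and any distortion apply to the point x, -y, -z); pixel columns grow to the right and rows downward; lengths in mm; the calibration is good to about 2 mm. A picture is of the moment at which its call begins. There is no depth.
- hand_in(): hands the job in, once; it reports no verdict.
The state is a dict: "time": time; "joint_pos": joint angles; "qd": joint speeds; "joint_efforts": joint torques, N m; "tool_pos": TCP position; "tcp_rot": TCP orientation; "ft_force": force on the tool from outside, world axes, zero at the start; "wrist_torque": the same for the moment, N m; "finger_gap": finger opening in mm.
Only numpy, scipy, OpenCV 4.12 (cv2) and the standard library are available. Lean on these libraries where they do the work, as an engineer would, in place of code of your own. Each camera call takes 0.05 s, during which the arm holds its last target.

## Working session

There is one attempt and no reset: what is moved stays moved. The work goes in short steps, Python scripts to look and compute and a shell command to move; the robot and the scene stay as the last step left them, time stands still between calls to the robot, and variables do not carry over. Pictures are saved under pics/ and viewed, and the job is handed in when it is done.

```bash
ls; mkdir -p pics; python3 - <<'E'
from bench import *
import cv2
print(sense())
for n in ("side","top","wrist"):
    s=snapshot(n); cv2.imwrite(f"pics/{n}0.png",s["frame"][:,:,::-1]); print(n,s["intrinsics"],s["dist"],s["extrinsics"])
E
```

```text
pics
{'time': 0.0, 'joint_pos': array([-7.11847998e+01,  7.51589647e+00,  8.53310911e+01,  1.67764013e-03,
        8.72618287e+01, -4.89568359e+00]), 'qd': array([ 0.0098524 , -0.02992462,  0.05517122, -0.03389786,  0.00023403,
        0.05141864]), 'joint_efforts': array([ 1.23025493e-03, -5.69399357e+01, -5.00550556e+01, -6.48695595e-05,
        1.49640773e-02, -1.41825517e-06]), 'tool_pos': array([ 241.09516659, -548.81252134,  230.21885833]), 'tcp_rot': array([-1.79891724e+02, -1.09560286e-02,  2.37107917e+01]), 'ft_force': array([-0.73754339, -0.26032163,  0.22987803]), 'wrist_torque': array([ 0.03879651, -0.06573559, -0.05102327]), 'finger_gap': 85.27728267818152}
side [[444.66053617   0.         276.37677353]
 [  0.         444.66053617 206.30697685]
 [  0.           0.           1.        ]] [-0.11963918  0.          0.          0.          0.        ] [[ 9.97990989e-01  1.97602242e-02 -6.01956697e-02  4.77541805e+02]
 [-6.10799749e-02  5.52461897e-01 -8.31297233e-01 -1.16966774e+03]
 [ 1.68291942e-02  8.33303898e-01  5.52558949e-01  6.21177804e+02]
 [ 0.00000000e+00  0.00000
[... 257 characters left out ...]
1 -7.20564375e-02  4.27184763e+02]
 [-9.99739063e-01 -2.28321135e-02  7.06884611e-04 -3.31839004e+02]
 [-9.40338276e-04  7.20537690e-02  9.97400306e-01  1.11801713e+03]
 [ 0.00000000e+00  0.00000000e+00  0.00000000e+00  1.00000000e+00]]
wrist [[340.55085258   0.         284.28820554]
 [  0.         340.55085258 205.82881872]
 [  0.           0.           1.        ]] [-0.04599243  0.          0.          0.          0.        ] [[ 4.02798836e-01  8.66995608e-01  2.93379809e-01  3.15216249e+02]
 [-9.15287346e-01  3.82061798e-01  1.27584704e-01 -5.15659618e+02]
 [-1.47383959e-03 -3.19917797e-01  9.47444157e-01  3.72203820e+02]
 [ 0.00000000e+00  0.00000000e+00  0.00000000e+00  1.00000000e+00]]
```

View pics/top0.png

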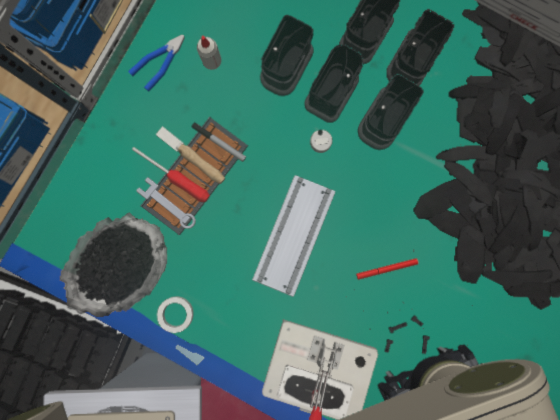

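View pics/side0.png

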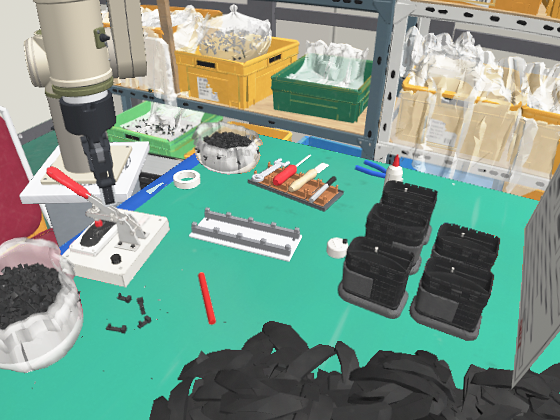

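View pics/wrist0.png

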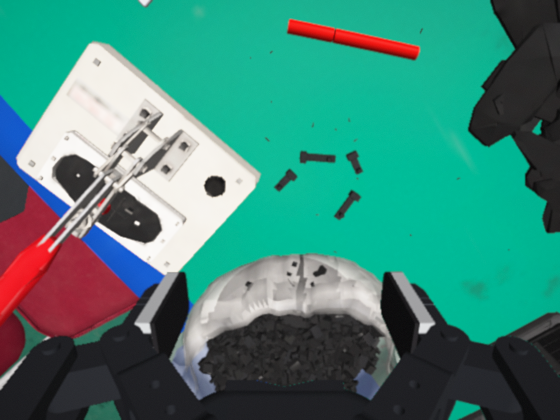

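Old row, from nearest the robot: wrench (168,203), screwdriver (180,180), scraper (192,155), dark marker (218,140). A red loose stick at (387,268) is the look-alike. The empty grey rack is at (294,235). I'll enlarge both to confirm and to pick the corners.

```bash
cat > h.py <<'E'
import numpy as np, cv2
def pix2w(s,pts,z):
    pts=np.array(pts,float).reshape(-1,1,2)
    n=cv2.undistortPoints(pts,s["intrinsics"],np.array(s["dist"])).reshape(-1,2)
    d=np.c_[n[:,0],-n[:,1],-np.ones(len(n))]
    E=s["extrinsics"]; d=d@E[:3,:3].T; o=E[:3,3]
    z=np.broadcast_to(z,len(d)); t=(z-o[2])/d[:,2]
    return o+d*t[:,None]
def w2pix(s,P):
    E=s["extrinsics"]; c=(np.array(P,float)-E[:3,3])@E[:3,:3]
    c=c*[1,-1,-1]
    return cv2.projectPoints(c.reshape(-1,1,3),np.zeros(3),np.zeros(3),s["intrinsics"],np.array(s["dist"]))[0].reshape(-1,2)
def crop(s,x0,y0,x1,y1,k,name,grid=True):
    f=s["frame"][y0:y1,x0:x1,::-1]; f=cv2.resize(f,None,fx=k,fy=k,interpolation=cv2.INTER_CUBIC)
    if grid:
        st=20 if x1-x0<=200 else 40
        for x in range((x0//st+1)*st,x1,st): cv2.line(f,((x-x0)*k,0),((x-x0)*k,6),(0,255,255),1); cv2.putText(f,str(x),((x-x0)*k,16),0,.4,(0,255,255),1)
        for y in range((y0//st+1)*st,y1,st): cv2.line(f,(0,(y-y0)*k),(6,(y-y0)*k),(0,255,255),1); cv2.putText(f,str(y),(8,(y-y0)*k),0,.4,(0,255,255),1)
    cv2.imwrite("pics/"+name,f)
E
python3 - <<'E'
from bench import *; from h import *
import pickle
s=snapshot("top"); pickle.dump(s,open("top.pkl","wb"))
crop(s,120,110,260,240,5,"top_a.png"); crop(s,245,170,345,300,4,"top_b.png")
s=snapshot("side");pickle.dump(s,open("side.pkl","wb")); crop(s,180,140,360,270,4,"side_a.png")
E
```

```text
(no output)
```

View pics/top_a.png

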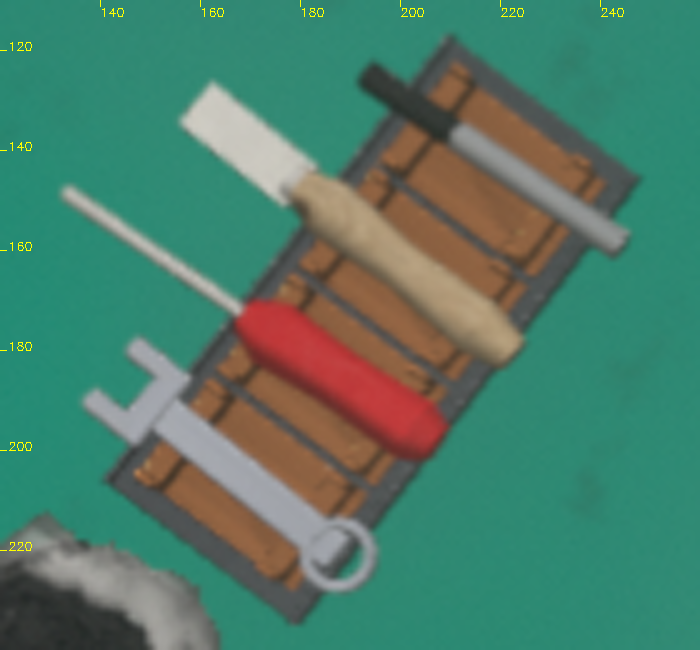

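View pics/top_b.png

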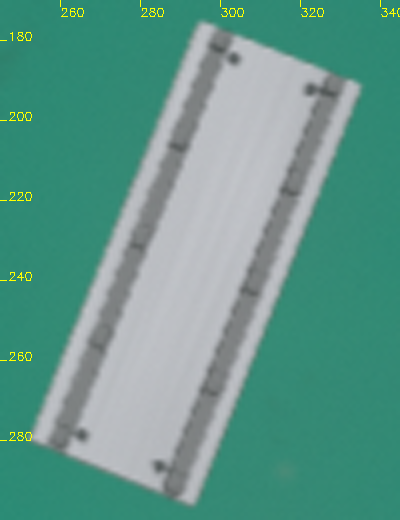

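View pics/side_a.png

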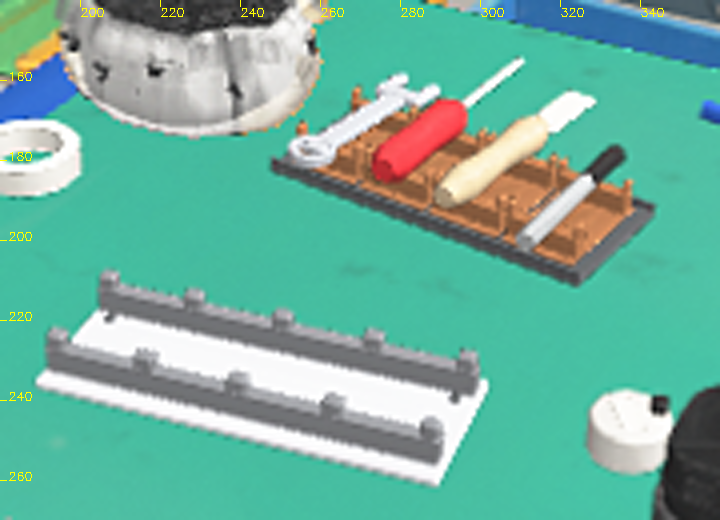

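```bash
cat > m0.py <<'E'
import pickle; from h import *
s=pickle.load(open("top.pkl","rb")); sd=pickle.load(open("side.pkl","rb"))
A=lambda p:(np.array(p,float)+.5)/5-.5+[120,110]
B=lambda p:(np.array(p,float)+.5)/4-.5+[245,170]
C=lambda p:(np.array(p,float)+.5)/4-.5+[180,140]
def rect(P,n):
    # order: farleft, farright, nearright, nearleft
    c=P.mean(0); y=(P[2]+P[3]-P[0]-P[1])[:2]; y/=np.linalg.norm(y); x=(P[1]+P[2]-P[0]-P[3])[:2]
    print(n,"centre",c.round(1),"yaxis ang",np.degrees(np.arctan2(y[1],y[0])).round(2),"xaxis",np.degrees(np.arctan2(x[1],x[0])).round(2),"lens",np.linalg.norm(P[1]-P[0]).round(1),np.linalg.norm(P[2]-P[1]).round(1),np.linalg.norm(P[3]-P[2]).round(1),np.linalg.norm(P[3]-P[0]).round(1))
rect(pix2w(s,A([[450,35],[641,178],[298,626],[106,480]]),11),"tray top")
rect(pix2w(s,B([[203,22],[361,85],[195,505],[35,439]]),6),"rack top")
T=dict(wrench=([[168,410],[305,530]],27.5),  # bar points
 driver=([[65,190],[432,438]],38),scraper=([[197,105],[512,350]],37),marker=([[370,73],[621,243]],31))
for k,(p,z) in T.items():
    P=pix2w(s,A(p),z); d=P[1]-P[0]
    print(k,P.round(1)[:,:2].tolist(),"len",np.linalg.norm(d).round(1),"ang",np.degrees(np.arctan2(d[1],d[0])).round(2))
E
python3 m0.py
```

```text
tray top centre [ 595.1 -154.6   11. ] yaxis ang 141.81 xaxis -128.37 lens 102.7 239.8 102.5 239.5
rack top centre [ 463.4 -364.1    6. ] yaxis ang 156.82 xaxis -113.39 lens 91.0 239.7 91.2 239.3
wrench [[560.0, -70.6], [508.4, -127.1]] len 76.5 ang -132.43
driver [[651.6, -31.4], [544.7, -181.9]] len 184.5 ang -125.4
scraper [[686.6, -86.0], [580.9, -215.4]] len 167.1 ang -129.24
marker [[700.3, -157.1], [626.0, -261.2]] len 127.9 ang -125.54
```

```bash
python3 - <<'E'
from m0 import *
def ray(s,p):
    a=pix2w(s,[p],0)[0]; b=pix2w(s,[p],100)[0]; return a,(b-a)/np.linalg.norm(b-a)
def tri(p,q):
    a,u=ray(s,p); b,v=ray(sd,q)
    t=np.linalg.lstsq(np.c_[u,-v],b-a,rcond=None)[0]; P,Q=a+u*t[0],b+v*t[1]
    return ((P+Q)/2).round(1),np.linalg.norm(P-Q).round(1)
print("bowl rim centre",tri((115,261),(229,136)))
# tools in side crop
print("marker ends",tri(A([370,73]),C([620,152])),tri(A([621,243]),C([524,244])))
print("driver tip",tri(A([65,190]),C([521,63])))
print("post far right tray",tri(A([460,70]),C([628,182])))
print("post near right",tri(A([603,180]),C([580,228])))
for z in (50,80,100): print(z,pix2w(s,[(115+35,261-35),(166,250),(115,216)],z).round(0).tolist())
# prediction of rack features
E
python3 - <<'E'
import sys; sys.path.insert(0,'.')
from bench import *; from h import *
s=snapshot("side"); crop(s,180,100,300,200,6,"bowl.png")
E
```

```text
tray top centre [ 595.1 -154.6   11. ] yaxis ang 141.81 xaxis -128.37 lens 102.7 239.8 102.5 239.5
rack top centre [ 463.4 -364.1    6. ] yaxis ang 156.82 xaxis -113.39 lens 91.0 239.7 91.2 239.3
wrench [[560.0, -70.6], [508.4, -127.1]] len 76.5 ang -132.43
driver [[651.6, -31.4], [544.7, -181.9]] len 184.5 ang -125.4
scraper [[686.6, -86.0], [580.9, -215.4]] len 167.1 ang -129.24
marker [[700.3, -157.1], [626.0, -261.2]] len 127.9 ang -125.54
bowl rim centre (array([420.7, -12.2,  93.3]), np.float64(5.0))
marker ends (array([ 701.7, -158.1,   36.1]), np.float64(5.2)) (array([ 626.5, -261.3,   32. ]), np.float64(1.4))
driver tip (array([652.6, -31.6,  38.4]), np.float64(2.2))
post far right tray (array([ 701.5, -195.6,   35.4]), np.float64(3.4))
post near right (array([ 656.9, -255. ,   38.2]), np.float64(11.0))
50 [[487.0, -69.0, 50.0], [437.0, -101.0, 50.0], [509.0, 1.0, 50.0]]
80 [[485.0, -76.0, 80.0], [437.0, -108.0, 80.0], [507.0, -8.0, 80.0]]
100 [[484.0, -81.0, 100.0], [437.0, -112.0, 100.0], [505.0, -14.0, 100.0]]
```

View pics/bowl.png

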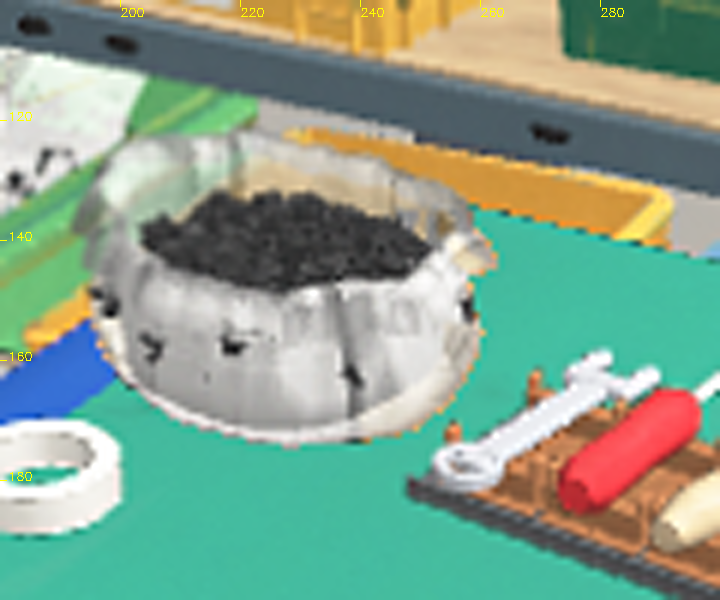

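The picture confirms wrench, driver, scraper and black/grey marker on the tray. The red stick on the bench is only a decoy. Next I'll turn to the tray's yaw (about 51.8°) and stop over the rack for a closer look, with the claw partly closed.

```bash
python3 -m creep '{"translation":[[0,0,0],[0,0,0],[10,0,0],[25,5,0],[40,5,0],[40,5,0],[40,5,0],[40,5,0],[40,5,0],[20,5,0]],"rotation":[[0,0,-0.12],[0,0,-0.12],[0,0,-0.12],[0,0,-0.13],[0,0,0],[0,0,0],[0,0,0],[0,0,0],[0,0,0],[0,0,0]],"claw":[40,40,40,40,40,40,40,40,40,40]}' 60
python3 - <<'E'
from bench import *; from h import *
import pickle
s=snapshot("wrist"); pickle.dump(s,open("w1.pkl","wb")); st=sense(); print(st["tool_pos"],st["tcp_rot"],st["finger_gap"],st["ft_force"])
crop(s,0,0,560,420,1,"w1.png")
E
```

```text
time: 1.3
tool_pos: [432.2, -372.6, 231.4]
tcp_rot: [180.0, -0.1, 51.9]
ft_force: [0.0, -0.1, 0.3]
finger_gap: 39.9
[ 433.77207621 -371.45249916  231.38092559] [ 1.79968164e+02 -1.18507370e-01  5.19733907e+01] 39.95556973771581 [1.97036835 2.08097828 0.59173705]
```

View pics/w1.png

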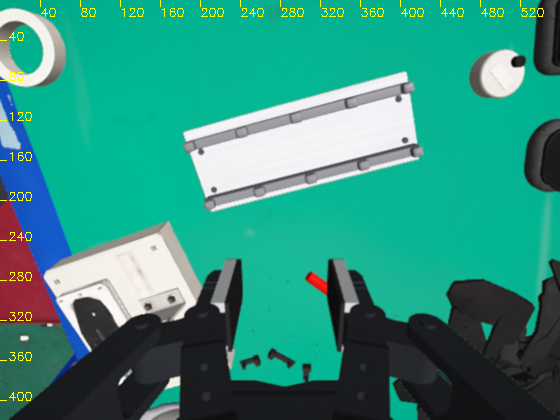

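The wrist view shows the empty rack, with plate corners near (184,132), (406,72), (424,148) and (209,211). Next I'll zoom in for exact corners and move on to the tray.

```bash
python3 - <<'E'
import pickle; from h import *
s=pickle.load(open("w1.pkl","rb"));print(s["extrinsics"].round(2).tolist())
crop(s,170,60,435,225,3,"w1r.png")
E
python3 -m creep '{"translation":[[15,0,0],[30,0,0],[40,0,0],[40,0,0],[40,0,0],[30,0,0],[10,0,0],[0,0,0],[0,0,0]],"rotation":[[0,0,0],[0,0,0],[0,0,0],[0,0,0],[0,0,0],[0,0,0],[0,0,0],[0,0,0],[0,0,0]],"claw":[40,40,40,40,40,40,40,40,40]}'
python3 - <<'E'
from bench import *; from h import *
import pickle
s=snapshot("wrist"); pickle.dump(s,open("w2.pkl","wb")); st=sense(); print(st["tool_pos"],st["tcp_rot"],st["finger_gap"],st["ft_force"])
crop(s,0,0,560,420,1,"w2.png")
E
```

```text
[[0.79, 0.58, 0.2, 481.47], [-0.62, 0.75, 0.25, -307.44], [0.0, -0.32, 0.95, 373.32], [0.0, 0.0, 0.0, 1.0]]
time: 2.25
tool_pos: [556.5, -214.9, 231.2]
tcp_rot: [-180.0, 0.0, 51.8]
ft_force: [-0.1, -0.1, -0.4]
finger_gap: 40.3
[ 556.31049811 -215.25403563  231.2086239 ] [-1.79991680e+02  3.71969902e-02  5.17097303e+01] 39.94282614848109 [-0.64366823 -0.31754006  0.12080287]
```

View pics/w1r.png

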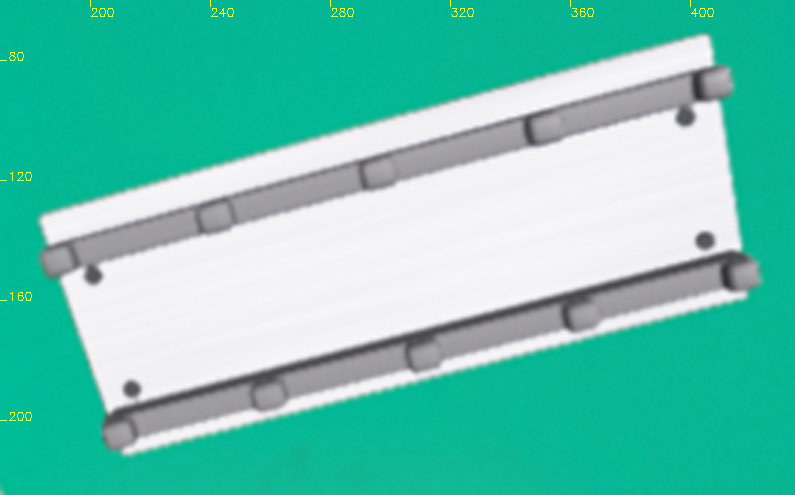

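View pics/w2.png

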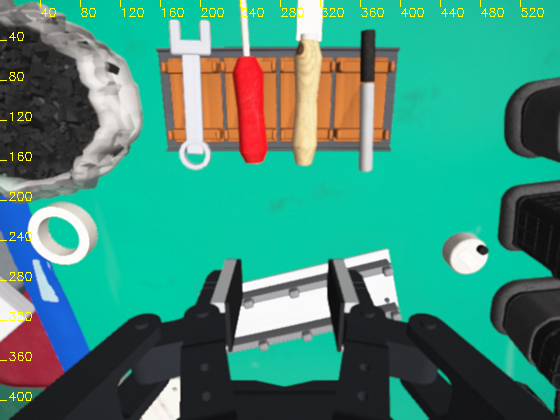

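```bash
python3 - <<'E'
import pickle; from h import *
from scipy.optimize import least_squares
s=pickle.load(open("w1.pkl","rb"))
D=lambda p:(np.array(p,float)+.5)/3-.5+[170,60]
P=D([[62,257],[217,214],[380,171],[545,125],[716,81],[122,432],[270,390],[426,352],[580,312],[745,274]])
Y=np.r_[112,56,0,-56,-112]; M=np.c_[np.r_[[32]*5,[-32]*5],np.r_[Y,Y]]
W=pix2w(s,P,33)[:,:2]
C=pix2w(s,D([[40,215],[709,34],[748,298],[122,456]]),6)[:,:2]; MC=np.array([[47,121],[47,-121],[-47,-121],[-47,121]])
def pose(M,W):
    f=lambda v:(M@np.array([[np.cos(v[2]),np.sin(v[2])],[-np.sin(v[2]),np.cos(v[2])]])+v[:2]-W).ravel()
    r=least_squares(f,[463,-364,np.radians(66.8)]); return r.x[:2].round(1),np.degrees(r.x[2]).round(2),np.sqrt(np.mean(r.fun**2)).round(2)
print("posts",pose(M,W)); print("corners",pose(MC,C))
s=pickle.load(open("w2.pkl","rb")); crop(s,150,5,410,185,3,"w2t.png")
E
```

```text
posts (array([ 464.4, -361.8]), np.float64(66.72), np.float64(1.26))
corners (array([ 463.3, -362.9]), np.float64(66.65), np.float64(0.73))
```

View pics/w2t.png

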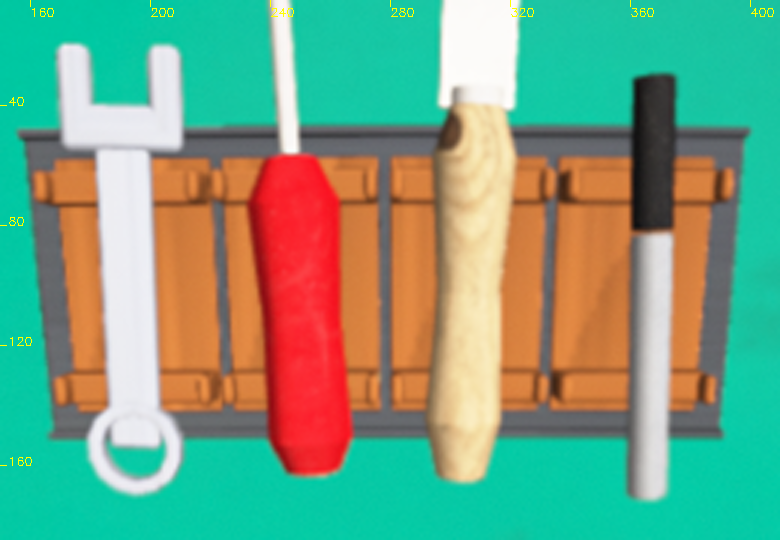

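```bash
python3 - <<'E'
import pickle; from h import *
s=pickle.load(open("w2.pkl","rb"))
D=lambda p:(np.array(p,float)+.5)/3-.5+[150,5]
cen=np.array([595.1,-154.6]);ya=np.radians(141.8); y=np.array([np.cos(ya),np.sin(ya)])
C=pix2w(s,D([[20,130],[748,130],[722,437],[50,437]]),11)[:,:2];print("tray",C.mean(0),C.round(1).tolist())
a=C[0]+C[3]-C[1]-C[2];print(np.degrees(np.arctan2(a[1],a[0])))
for n,p,z,k in (("wrench",[[120,46],[135,493]],27.5,70),("driver",[[293,155],[311,474]],38,54),("scraper",[[481,110],[461,482]],37,61),("marker",[[655,75],[648,498]],31,66)):
    P=pix2w(s,D(p),z)[:,:2]; d=P[0]-P[1]; L=np.linalg.norm(d); d/=L
    g=P[1]+d*k if n in("driver","scraper") else P.mean(0)
    print(n,"grip",g.round(1),"len",L.round(1),"ang",np.degrees(np.arctan2(d[1],d[0])).round(2),"row y",((g-C.mean(0))@y).round(1))
E
```

```text
tray [ 595.28386302 -153.13272561] [[532.8, -39.4], [720.3, -187.2], [658.2, -267.1], [469.9, -118.8]]
141.76584061650453
wrench grip [531.3 -99.6] len 139.9 ang 49.3 row y 83.4
driver grip [ 572.  -140.8] len 98.5 ang 53.45 row y 25.9
scraper grip [ 616.7 -170.9] len 114.2 ang 49.71 row y -27.8
marker grip [ 661.8 -208.6] len 132.1 ang 54.87 row y -86.6
```

```bash
cat > go.py <<'E'
import sys; from bench import *; from h import *
def go(x,y,z,yaw):
    st=sense(); p=st["tool_pos"]; r=st["tcp_rot"]; d=np.array([x,y,z])-p
    dy=(yaw-r[2]+180)%360-180; a=np.radians(yaw)
    print("t",st["time"],"pos",p.round(1),"rot",r.round(1),"gap",round(st["finger_gap"],1),"F",st["ft_force"].round(1))
    print("rotz(tool) %.3f rad; then dx %.1f dy %.1f dz %.1f"%(-np.radians(dy),d[0]*np.cos(a)+d[1]*np.sin(a),d[0]*np.sin(a)-d[1]*np.cos(a),-d[2]))
if len(sys.argv)>4: go(*map(float,sys.argv[1:5]))
E
python3 -m creep '{"translation":[[0,0,0],[14,-19,20],[19,-25,40],[19,-25,40],[14,-19,40],[5,-6,25],[0,0,5],[0,0,0],[0,0,0]],"rotation":[[0,0,0.042],[0,0,0],[0,0,0],[0,0,0],[0,0,0],[0,0,0],[0,0,0],[0,0,0],[0,0,0]],"claw":[40,40,40,40,40,40,40,40,40]}'
python3 go.py 531.3 -99.6 17 49.3
python3 - <<'E'
from bench import *; from h import *
s=snapshot("wrist"); crop(s,0,0,560,420,1,"w3.png")
E
```

```text
time: 3.2
tool_pos: [533.6, -101.7, 64.8]
tcp_rot: [179.8, -0.1, 49.3]
ft_force: [-0.1, -0.5, 0.5]
finger_gap: 40.4
t 3.2 pos [ 533.6 -101.7   64.8] rot [ 1.798e+02 -1.000e-01  4.930e+01] gap 40.4 F [-0.1 -0.5  0.5]
rotz(tool) -0.000 rad; then dx 0.1 dy -3.1 dz 47.8
```

View pics/w3.png

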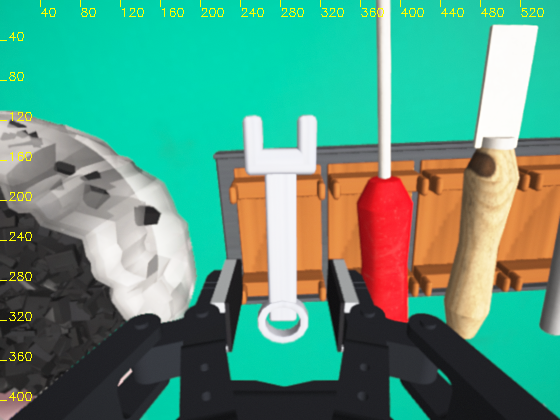

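The wrench bar at about (282,230) lies between the fingers (232 and 345), and the driver is clear to the right. Descending with a 2 mm correction, then closing.

```bash
python3 -m creep '{"translation":[[0,-2,10],[0,0,20],[0,0,12],[0,0,5],[0,0,0],[0,0,0]],"rotation":[[0,0,0],[0,0,0],[0,0,0],[0,0,0],[0,0,0],[0,0,0]],"claw":[40,40,40,40,40,40]}'
python3 go.py 531.3 -99.6 17 49.3
```

```text
time: 3.85
tool_pos: [531.1, -98.8, 16.1]
tcp_rot: [180.0, -0.0, 49.4]
ft_force: [0.8, 0.8, 0.0]
finger_gap: 40.3
t 3.85 pos [531.1 -98.8  16.1] rot [180.   -0.   49.4] gap 40.3 F [0.8 0.8 0. ]
rotz(tool) 0.001 rad; then dx -0.5 dy 0.7 dz -0.9
```

```bash
python3 -m creep '{"translation":[[0,0,0],[0,0,0],[0,0,0],[0,0,0],[0,0,0],[0,0,0]],"rotation":[[0,0,0],[0,0,0],[0,0,0],[0,0,0],[0,0,0],[0,0,0]],"claw":[10,10,10,10,10,10]}' 60
python3 go.py 531.3 -99.6 17 49.3
```

```text
time: 4.45
tool_pos: [531.6, -98.9, 16.7]
tcp_rot: [179.9, -0.0, 49.4]
ft_force: [-1.2, 0.1, 6.1]
finger_gap: 15.4
t 4.45 pos [531.6 -98.9  16.7] rot [179.9  -0.   49.4] gap 15.4 F [-1.2  0.1  6.1]
rotz(tool) 0.001 rad; then dx -0.7 dy 0.3 dz -0.3
```

```bash
python3 -m creep '{"translation":[[0,0,-10],[0,0,-20],[0,0,-25],[0,0,-20],[0,0,-5],[0,0,0]],"rotation":[[0,0,0],[0,0,0],[0,0,0],[0,0,0],[0,0,0],[0,0,0]],"claw":[10,10,10,10,10,10]}' 
python3 go.py 540.7 -396.2 97 66.7
python3 - <<'E'
from bench import *; from h import *
s=snapshot("wrist"); crop(s,0,0,560,420,1,"w4.png")
E
```

```text
time: 5.05
tool_pos: [531.3, -98.8, 96.6]
tcp_rot: [179.9, -0.1, 49.4]
ft_force: [0.2, -0.0, -2.3]
finger_gap: 15.4
t 5.05 pos [531.3 -98.8  96.6] rot [ 1.799e+02 -1.000e-01  4.940e+01] gap 15.4 F [ 0.2 -0.  -2.3]
rotz(tool) -0.302 rad; then dx -269.4 dy 126.2 dz -0.4
```

View pics/w4.png

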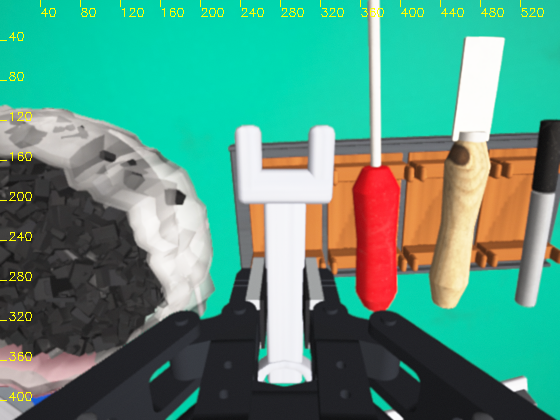

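```bash
python3 -m creep '{"translation":[[0,0,-10],[0,0,0],[0,0,0],[-20,9,0],[-40,19,0],[-50,24,0],[-50,24,0],[-50,23,0],[-39,18,0],[-20,9,0]],"rotation":[[0,0,-0.1],[0,0,-0.1],[0,0,-0.1],[0,0,0],[0,0,0],[0,0,0],[0,0,0],[0,0,0],[0,0,0],[0,0,0]],"claw":[10,10,10,10,10,10,10,10,10,10]}' 
python3 -m creep '{"translation":[[0,0,0],[0,0,0]],"rotation":[[0,0,0],[0,0,0]],"claw":[10,10]}' 
python3 go.py 540.7 -396.2 17.5 66.7
python3 - <<'E'
from bench import *; from h import *
s=snapshot("wrist"); crop(s,0,0,560,420,1,"w5.png")
E
```

```text
time: 6.1
tool_pos: [537.0, -382.8, 103.3]
tcp_rot: [-179.9, 0.0, 66.4]
ft_force: [0.1, 1.1, -0.5]
finger_gap: 15.4
time: 6.3
tool_pos: [537.7, -379.0, 103.4]
tcp_rot: [-179.8, -0.1, 66.5]
ft_force: [0.8, 0.8, -1.1]
finger_gap: 15.8
t 6.3 pos [ 537.7 -379.   103.4] rot [-1.798e+02 -1.000e-01  6.650e+01] gap 15.8 F [ 0.8  0.8 -1.1]
rotz(tool) -0.003 rad; then dx -14.6 dy 9.6 dz 85.9
```

View pics/w5.png

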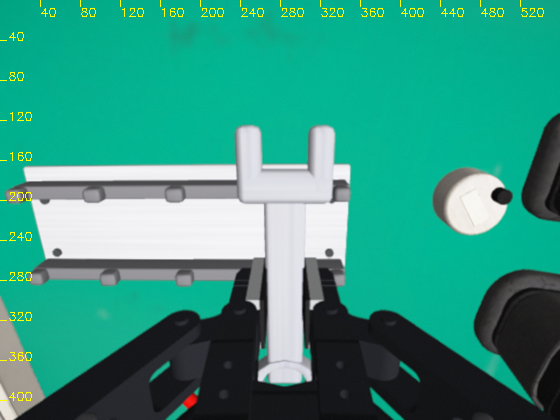

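```bash
python3 -m creep '{"translation":[[-7,5,10],[-7,4,20],[0,0,15],[0,0,5],[0,0,0]],"rotation":[[0,0,0],[0,0,0],[0,0,0],[0,0,0],[0,0,0]],"claw":[10,10,10,10,10]}' 
python3 go.py 540.7 -396.2 17.5 66.7
python3 - <<'E'
from bench import *; from h import *
s=snapshot("wrist"); 
f=s["frame"].copy()
o=np.array([463.6,-363]);a=np.radians(66.7);X=np.array([np.cos(a),np.sin(a)]);Y=np.array([-X[1],X[0]])
for y in (-84,-28,28,84):
  for x in (-32,32):
    p=w2pix(s,[[*(o+X*x+Y*y),24]])[0]; cv2.circle(f,(int(p[0]),int(p[1])),2,(255,0,0),-1)
s["frame"]=f; crop(s,0,0,560,420,1,"w6.png")
E
```

```text
time: 6.85
tool_pos: [540.6, -394.5, 53.7]
tcp_rot: [-179.8, -0.1, 66.6]
ft_force: [0.1, 0.9, -0.3]
finger_gap: 15.0
t 6.85 pos [ 540.6 -394.5   53.7] rot [-1.798e+02 -1.000e-01  6.660e+01] gap 15.0 F [ 0.1  0.9 -0.3]
rotz(tool) -0.002 rad; then dx -1.5 dy 0.7 dz 36.2
```

View pics/w6.png

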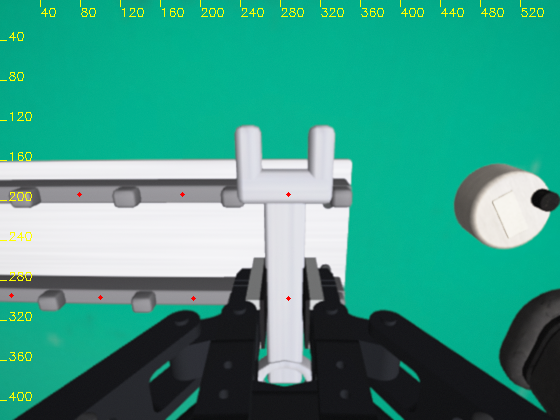

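```bash
python3 -m creep '{"translation":[[-1,1,10],[0,0,15],[0,0,8],[0,0,2],[0,0,0],[0,0,0]],"rotation":[[0,0,0],[0,0,0],[0,0,0],[0,0,0],[0,0,0],[0,0,0]],"claw":[10,10,10,10,10,10]}' 
python3 go.py 540.7 -396.2 17.5 66.7
python3 -m creep '{"translation":[[0,0,0.5],[0,0,0],[0,0,0],[0,0,0],[0,0,0],[0,0,0]],"rotation":[[0,0,0],[0,0,0],[0,0,0],[0,0,0],[0,0,0],[0,0,0]],"claw":[10,25,40,40,40,40]}' 
```

```text
time: 7.5
tool_pos: [542.2, -397.5, 20.9]
tcp_rot: [180.0, 0.0, 66.6]
ft_force: [0.7, 0.2, -0.7]
finger_gap: 15.4
t 7.5 pos [ 542.2 -397.5   20.9] rot [180.    0.   66.6] gap 15.4 F [ 0.7  0.2 -0.7]
rotz(tool) -0.002 rad; then dx 0.7 dy -1.9 dz 3.4
time: 8.1
tool_pos: [542.0, -397.4, 20.2]
tcp_rot: [180.0, 0.0, 66.6]
ft_force: [-0.7, -0.4, 0.8]
finger_gap: 40.2
```

```bash
python3 -m creep '{"translation":[[0,0,-10],[0,0,-25],[0,0,-35],[0,0,-20],[0,0,0]],"rotation":[[0,0,0],[0,0,0],[0,0,0],[0,0,0],[0,0,0]],"claw":[40,40,40,40,40]}' 
python3 go.py 572 -140.8 80 53.4
python3 - <<'E'
from bench import *; from h import *
s=snapshot("wrist"); 
crop(s,0,0,560,420,1,"w7.png")
E
```

```text
time: 8.6
tool_pos: [544.4, -399.4, 116.1]
tcp_rot: [179.5, 0.1, 66.6]
ft_force: [0.2, -0.7, 0.3]
finger_gap: 40.7
t 8.6 pos [ 544.4 -399.4  116.1] rot [1.795e+02 1.000e-01 6.660e+01] gap 40.7 F [ 0.2 -0.7  0.3]
rotz(tool) 0.230 rad; then dx 224.1 dy -132.0 dz 36.1
```

View pics/w7.png

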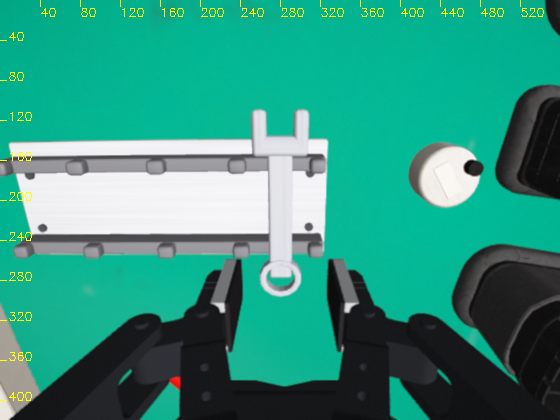

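The wrench lies across both rails in the far bay, with its bar at about (280,200). Next is the driver.

```bash
python3 -m creep '{"translation":[[0,0,0],[0,0,0],[20,-12,0],[40,-24,0],[50,-29,0],[50,-29,0],[40,-24,6],[24,-14,15],[0,0,15],[0,0,0]],"rotation":[[0,0,0.115],[0,0,0.115],[0,0,0],[0,0,0],[0,0,0],[0,0,0],[0,0,0],[0,0,0],[0,0,0],[0,0,0]],"claw":[42,42,42,42,42,42,42,42,42,42]}' 
python3 -m creep '{"translation":[[0,0,0],[0,0,0]],"rotation":[[0,0,0],[0,0,0]],"claw":[42,42]}' 
python3 go.py 572 -140.8 19 53.4
python3 - <<'E'
from bench import *; from h import *
s=snapshot("wrist"); 
crop(s,0,0,560,420,1,"w8.png")
E
```

```text
time: 9.65
tool_pos: [565.2, -152.8, 70.2]
tcp_rot: [-179.7, 0.1, 53.5]
ft_force: [-0.9, -0.5, -0.8]
finger_gap: 42.1
time: 9.85
tool_pos: [568.0, -155.7, 74.5]
tcp_rot: [180.0, 0.0, 53.3]
ft_force: [-0.2, 0.1, 0.2]
finger_gap: 41.8
t 9.85 pos [ 568.  -155.7   74.5] rot [180.    0.   53.3] gap 41.8 F [-0.2  0.1  0.2]
rotz(tool) -0.002 rad; then dx 14.4 dy -5.6 dz 55.5
```

View pics/w8.png

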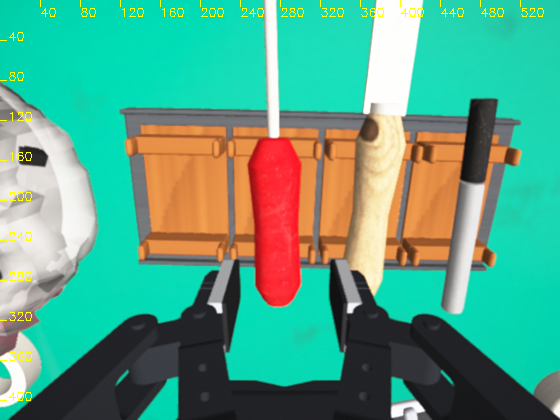

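```bash
python3 -m creep '{"translation":[[7,-3,0],[7,-3,0],[0,0,0],[0,0,15],[0,0,22],[0,0,13],[0,0,5],[0,0,0],[0,0,0]],"rotation":[[0,0,0],[0,0,0],[0,0,0],[0,0,0],[0,0,0],[0,0,0],[0,0,0],[0,0,0],[0,0,0]],"claw":[40,40,40,40,40,40,40,40,40]}' 
python3 go.py 572 -140.8 19 53.4
python3 -m creep '{"translation":[[0,0,0],[0,0,0],[0,0,0],[0,0,0],[0,0,0]],"rotation":[[0,0,0],[0,0,0],[0,0,0],[0,0,0],[0,0,0]],"claw":[20,20,20,20,20]}' 60
python3 go.py 572 -140.8 19 53.4
```

```text
time: 10.8
tool_pos: [571.8, -139.7, 19.6]
tcp_rot: [180.0, -0.0, 53.4]
ft_force: [0.6, -1.0, -0.6]
finger_gap: 40.0
t 10.8 pos [ 571.8 -139.7   19.6] rot [180.   -0.   53.4] gap 40.0 F [ 0.6 -1.  -0.6]
rotz(tool) -0.000 rad; then dx -0.7 dy 0.8 dz 0.6
time: 11.3
tool_pos: [572.3, -139.9, 20.2]
tcp_rot: [179.9, -0.0, 53.4]
ft_force: [0.5, -0.0, 5.8]
finger_gap: 27.0
t 11.3 pos [ 572.3 -139.9   20.2] rot [179.9  -0.   53.4] gap 27.0 F [ 0.5 -0.   5.8]
rotz(tool) -0.000 rad; then dx -0.9 dy 0.3 dz 1.2
```

```bash
python3 -m creep '{"translation":[[0,0,-10],[0,0,-25],[0,0,-30],[0,0,-20],[0,0,-5],[0,0,0]],"rotation":[[0,0,0],[0,0,0],[0,0,0],[0,0,0],[0,0,-0.115],[0,0,-0.115]],"claw":[20,20,20,20,20,20]}' 
python3 go.py 489.3 -374.1 110 66.7
```

```text
time: 11.9
tool_pos: [572.2, -139.8, 111.4]
tcp_rot: [179.9, -0.0, 66.8]
ft_force: [-0.3, 0.4, -0.6]
finger_gap: 27.0
t 11.9 pos [ 572.2 -139.8  111.4] rot [179.9  -0.   66.8] gap 27.0 F [-0.3  0.4 -0.6]
rotz(tool) 0.002 rad; then dx -248.0 dy 16.5 dz 1.4
```

```bash
python3 -m creep '{"translation":[[-15,1,0],[-30,2,0],[-40,3,0],[-40,3,0],[-40,3,0],[-40,2,0],[-28,2,0],[-15,1,0],[0,0,0],[0,0,0]],"rotation":[[0,0,0],[0,0,0],[0,0,0],[0,0,0],[0,0,0],[0,0,0],[0,0,0],[0,0,0],[0,0,0],[0,0,0]],"claw":[20,20,20,20,20,20,20,20,20,20]}' 
python3 go.py 489.3 -374.1 60 66.7
```

```text
time: 12.9
tool_pos: [488.1, -373.3, 108.8]
tcp_rot: [-180.0, -0.0, 66.5]
ft_force: [0.7, 0.5, -1.6]
finger_gap: 26.6
t 12.9 pos [ 488.1 -373.3  108.8] rot [-180.    -0.    66.5] gap 26.6 F [ 0.7  0.5 -1.6]
rotz(tool) -0.004 rad; then dx -0.3 dy 1.4 dz 48.8
```

```bash
python3 -m creep '{"translation":[[0,1,10],[0,0,20],[0,0,14],[0,0,5],[0,0,0],[0,0,0]],"rotation":[[0,0,0],[0,0,0],[0,0,0],[0,0,0],[0,0,0],[0,0,0]],"claw":[20,20,20,20,20,20]}' 
python3 go.py 489.3 -374.1 20.5 66.7
cat > ov.py <<'E'
import sys; from bench import *; from h import *
def ov(name,cam="wrist"):
    s=snapshot(cam); f=s["frame"].copy()
    o=np.array([463.6,-363]);a=np.radians(66.7);X=np.array([np.cos(a),np.sin(a)]);Y=np.array([-X[1],X[0]])
    for y in (-84,-28,28,84):
      for x in (-32,32):
        p=w2pix(s,[[*(o+X*x+Y*y),24]])[0]; cv2.circle(f,(int(p[0]),int(p[1])),2,(255,0,0),-1)
    s["frame"]=f; return s
if __name__=="__main__":
    s=ov(0); crop(s,0,0,560,420,1,sys.argv[1])
E
python3 ov.py w9.png
```

```text
time: 13.5
tool_pos: [489.7, -374.2, 60.5]
tcp_rot: [180.0, 0.0, 66.6]
ft_force: [0.6, -0.1, -0.3]
finger_gap: 26.8
t 13.5 pos [ 489.7 -374.2   60.5] rot [180.    0.   66.6] gap 26.8 F [ 0.6 -0.1 -0.3]
rotz(tool) -0.002 rad; then dx -0.1 dy -0.4 dz 40.0
```

View pics/w9.png

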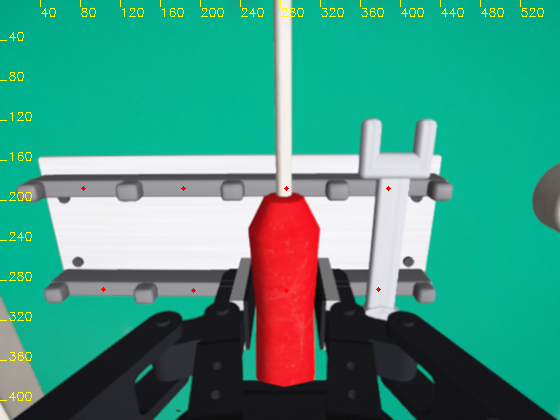

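```bash
python3 -m creep '{"translation":[[0,0,10],[0,0,15],[0,0,9],[0,0,4],[0,0,1],[0,0,0],[0,0,0]],"rotation":[[0,0,0],[0,0,0],[0,0,0],[0,0,0],[0,0,0],[0,0,0],[0,0,0]],"claw":[20,20,20,20,20,20,20]}' 
python3 go.py 489.3 -374.1 20.5 66.7
```

```text
time: 14.25
tool_pos: [489.2, -374.1, 20.9]
tcp_rot: [-180.0, -0.0, 66.6]
ft_force: [-0.4, -0.2, 1.5]
finger_gap: 26.8
t 14.25 pos [ 489.2 -374.1   20.9] rot [-180.    -0.    66.6] gap 26.8 F [-0.4 -0.2  1.5]
rotz(tool) -0.002 rad; then dx 0.1 dy 0.1 dz 0.4
```

```bash
python3 -m creep '{"translation":[[0,0,0],[0,0,0],[0,0,0],[0,0,0],[0,0,-10],[0,0,-25],[0,0,-30],[0,0,-20],[0,0,-5],[0,0,0]],"rotation":[[0,0,0],[0,0,0],[0,0,0],[0,0,0],[0,0,0],[0,0,0],[0,0,0],[0,0,0],[0,0,0],[0,0,0]],"claw":[33,40,40,40,40,40,40,40,40,40]}' 
python3 go.py 616.7 -170.9 80 49.7; python3 ov.py w10.png
```

```text
time: 15.25
tool_pos: [489.9, -374.8, 112.6]
tcp_rot: [179.9, 0.0, 66.6]
ft_force: [-0.4, 0.7, -0.9]
finger_gap: 40.0
t 15.25 pos [ 489.9 -374.8  112.6] rot [179.9   0.   66.6] gap 40.0 F [-0.4  0.7 -0.9]
rotz(tool) 0.294 rad; then dx 237.5 dy -35.2 dz 32.6
```

View pics/w10.png

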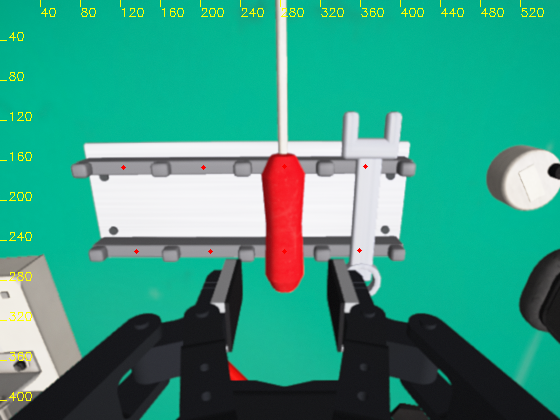

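The driver lies in its bay at about (283,220), across both rails. The wrench is still well seated. Next is the scraper.

```bash
python3 -m creep '{"translation":[[0,0,0],[0,0,0],[15,-2,0],[30,-5,0],[40,-6,0],[42,-6,0],[40,-6,0],[40,-6,10],[20,-3,10],[10,-1,12]],"rotation":[[0,0,0.1],[0,0,0.1],[0,0,0.094],[0,0,0],[0,0,0],[0,0,0],[0,0,0],[0,0,0],[0,0,0],[0,0,0]],"claw":[40,40,40,40,40,40,40,40,40,40]}' 
python3 -m creep '{"translation":[[0,0,0],[0,0,0],[0,0,0]],"rotation":[[0,0,0],[0,0,0],[0,0,0]],"claw":[40,40,40]}' 
python3 go.py 616.7 -170.9 19 49.7; python3 ov.py w11.png
```

```text
time: 16.3
tool_pos: [614.5, -167.6, 76.9]
tcp_rot: [-179.9, 0.0, 49.9]
ft_force: [0.5, -0.5, 0.4]
finger_gap: 39.8
time: 16.6
tool_pos: [614.1, -171.5, 79.3]
tcp_rot: [180.0, 0.0, 49.6]
ft_force: [-0.2, 0.1, 0.6]
finger_gap: 39.7
t 16.6 pos [ 614.1 -171.5   79.3] rot [180.    0.   49.6] gap 39.7 F [-0.2  0.1  0.6]
rotz(tool) -0.001 rad; then dx 2.2 dy 1.6 dz 60.3
```

View pics/w11.png

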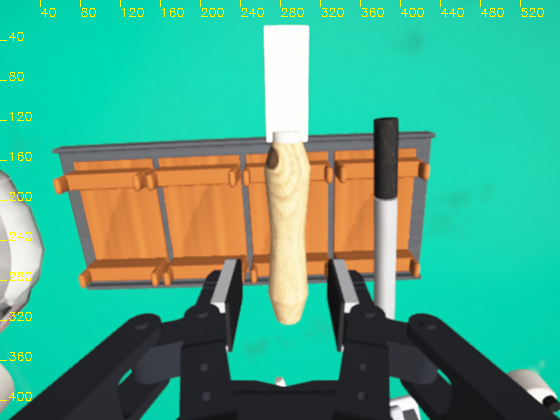

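```bash
python3 -m creep '{"translation":[[2,1.5,8],[0,0,18],[0,0,20],[0,0,10],[0,0,4],[0,0,0],[0,0,0]],"rotation":[[0,0,0],[0,0,0],[0,0,0],[0,0,0],[0,0,0],[0,0,0],[0,0,0]],"claw":[40,40,40,40,40,40,40]}' 
python3 go.py 616.7 -170.9 19 49.7
python3 -m creep '{"translation":[[0,0,0],[0,0,0],[0,0,0],[0,0,0],[0,0,0]],"rotation":[[0,0,0],[0,0,0],[0,0,0],[0,0,0],[0,0,0]],"claw":[15,15,15,15,15]}' 60
python3 go.py 616.7 -170.9 19 49.7
```

```text
time: 17.35
tool_pos: [617.7, -169.9, 20.1]
tcp_rot: [179.9, -0.0, 49.7]
ft_force: [0.2, 0.1, 0.6]
finger_gap: 40.0
t 17.35 pos [ 617.7 -169.9   20.1] rot [179.9  -0.   49.7] gap 40.0 F [0.2 0.1 0.6]
rotz(tool) 0.000 rad; then dx -1.4 dy -0.1 dz 1.1
time: 17.85
tool_pos: [618.0, -169.9, 20.5]
tcp_rot: [179.9, -0.0, 49.7]
ft_force: [-0.6, -0.0, 6.3]
finger_gap: 23.6
t 17.85 pos [ 618.  -169.9   20.5] rot [179.9  -0.   49.7] gap 23.6 F [-0.6 -0.   6.3]
rotz(tool) 0.000 rad; then dx -1.6 dy -0.3 dz 1.5
```

```bash
python3 -m creep '{"translation":[[0,0,-10],[0,0,-25],[0,0,-30],[0,0,-20],[0,0,-5],[0,0,0],[0,0,0]],"rotation":[[0,0,0],[0,0,0],[0,0,0],[0,0,-0.1],[0,0,-0.1],[0,0,-0.097],[0,0,0]],"claw":[15,15,15,15,15,15,15]}' 
python3 go.py 438.5 -350.5 110 66.7; python3 ov.py w12.png
```

```text
time: 18.55
tool_pos: [617.1, -169.5, 109.9]
tcp_rot: [180.0, -0.0, 66.8]
ft_force: [-0.5, -0.5, -1.0]
finger_gap: 24.2
t 18.55 pos [ 617.1 -169.5  109.9] rot [180.   -0.   66.8] gap 24.2 F [-0.5 -0.5 -1. ]
rotz(tool) 0.002 rad; then dx -236.9 dy -92.4 dz -0.1
```

View pics/w12.png

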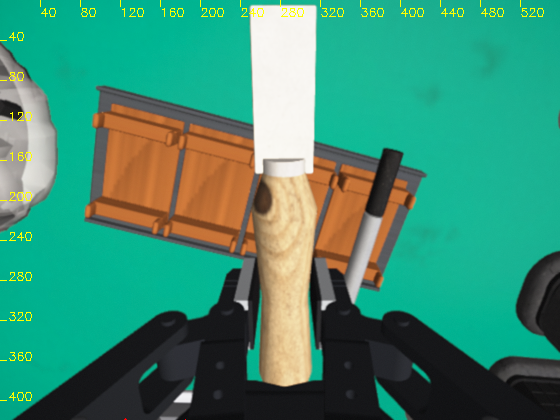

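The scraper is held level between the pads. Carrying it to the third bay.

```bash
python3 -m creep '{"translation":[[-15,-6,0],[-30,-12,0],[-40,-15,0],[-40,-15,0],[-40,-15,0],[-36,-14,0],[-24,-10,0],[-12,-5,0],[0,0,0],[0,0,0]],"rotation":[[0,0,0],[0,0,0],[0,0,0],[0,0,0],[0,0,0],[0,0,0],[0,0,0],[0,0,0],[0,0,0],[0,0,0]],"claw":[15,15,15,15,15,15,15,15,15,15]}' 
python3 go.py 438.5 -350.5 60 66.7
```

```text
time: 19.6
tool_pos: [439.1, -350.5, 109.1]
tcp_rot: [180.0, -0.0, 66.7]
ft_force: [-0.1, -0.3, -0.6]
finger_gap: 23.7
t 19.6 pos [ 439.1 -350.5  109.1] rot [180.   -0.   66.7] gap 23.7 F [-0.1 -0.3 -0.6]
rotz(tool) -0.000 rad; then dx -0.3 dy -0.6 dz 49.1
```

```bash
python3 -m creep '{"translation":[[0,0,10],[0,0,20],[0,0,14],[0,0,5],[0,0,0],[0,0,0]],"rotation":[[0,0,0],[0,0,0],[0,0,0],[0,0,0],[0,0,0],[0,0,0]],"claw":[15,15,15,15,15,15]}' 
python3 go.py 438.5 -350.5 20.5 66.7; python3 ov.py w13.png
```

```text
time: 20.2
tool_pos: [439.3, -350.9, 60.5]
tcp_rot: [180.0, 0.0, 66.8]
ft_force: [0.1, -0.3, -0.4]
finger_gap: 23.6
t 20.2 pos [ 439.3 -350.9   60.5] rot [180.    0.   66.8] gap 23.6 F [ 0.1 -0.3 -0.4]
rotz(tool) 0.001 rad; then dx 0.1 dy -0.9 dz 40.0
```

View pics/w13.png

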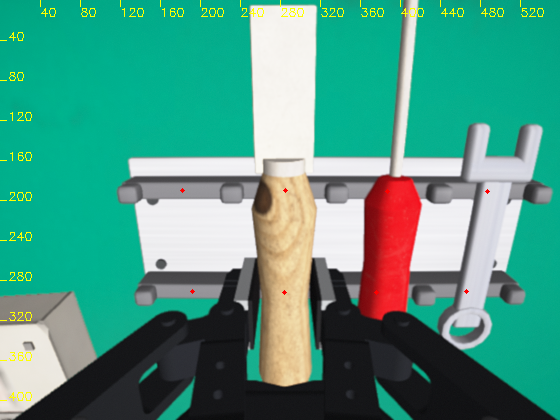

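The scraper is centred over the third bay (dots at (286,190) and (285,292)). Lowering it now.

```bash
python3 go.py 438.5 -350.5 20.5 66.7; python3 -m creep '{"translation":[[0,-0.5,10],[0,0,15],[0,0,9],[0,0,4],[0,0,1],[0,0,0],[0,0,0]],"rotation":[[0,0,0],[0,0,0],[0,0,0],[0,0,0],[0,0,0],[0,0,0],[0,0,0]],"claw":[15,15,15,15,15,15,15]}' 
python3 go.py 438.5 -350.5 20.5 66.7
```

```text
t 20.25 pos [ 439.4 -351.2   60.9] rot [179.9   0.   66.8] gap 23.6 F [-0.5 -1.  -0.3]
rotz(tool) 0.001 rad; then dx 0.3 dy -1.1 dz 40.4
time: 20.95
tool_pos: [438.3, -350.7, 20.8]
tcp_rot: [-180.0, -0.0, 66.7]
ft_force: [-0.1, -0.7, -0.2]
finger_gap: 23.6
t 20.95 pos [ 438.3 -350.7   20.8] rot [-180.    -0.    66.7] gap 23.6 F [-0.1 -0.7 -0.2]
rotz(tool) 0.001 rad; then dx 0.2 dy 0.1 dz 0.3
```

```bash
python3 -m creep '{"translation":[[0,0,0.3],[0,0,0],[0,0,0],[0,0,0],[0,0,-10],[0,0,-25],[0,0,-30],[0,0,-20],[0,0,-5],[0,0,0]],"rotation":[[0,0,0],[0,0,0],[0,0,0],[0,0,0],[0,0,0],[0,0,0],[0,0,0],[0,0,0],[0,0,0],[0,0,0]],"claw":[30,40,40,40,40,40,40,40,40,40]}' 
python3 go.py 661.8 -208.6 80 54.9; python3 ov.py w14.png
```

```text
time: 21.95
tool_pos: [439.1, -351.3, 112.2]
tcp_rot: [179.9, 0.0, 66.7]
ft_force: [-0.5, -0.4, -0.1]
finger_gap: 39.7
t 21.95 pos [ 439.1 -351.3  112.2] rot [179.9   0.   66.7] gap 39.7 F [-0.5 -0.4 -0.1]
rotz(tool) 0.207 rad; then dx 244.8 dy 100.2 dz 32.2
```

View pics/w14.png

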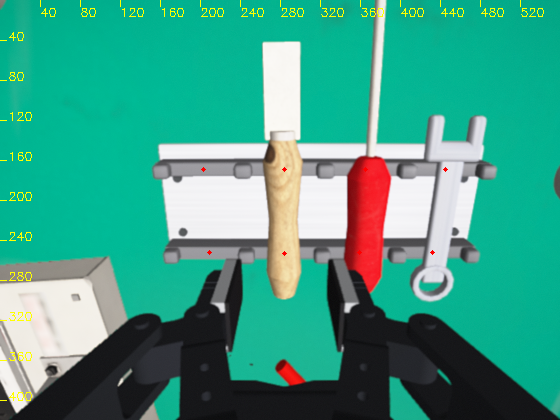

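The scraper lies in its bay at about (284,215). Next is the dark marker, the only one on the tray.

```bash
python3 -m creep '{"translation":[[0,0,0],[0,0,0],[15,6,0],[30,12,0],[40,17,0],[45,18,0],[45,18,0],[38,16,10],[20,8,10],[12,5,12]],"rotation":[[0,0,0.1],[0,0,0.107],[0,0,0],[0,0,0],[0,0,0],[0,0,0],[0,0,0],[0,0,0],[0,0,0],[0,0,0]],"claw":[36,36,36,36,36,36,36,36,36,36]}' 
python3 -m creep '{"translation":[[0,0,0],[0,0,0],[0,0,0]],"rotation":[[0,0,0],[0,0,0],[0,0,0]],"claw":[36,36,36]}' 
python3 go.py 661.8 -208.6 17 54.9; python3 ov.py w15.png
```

```text
time: 23.0
tool_pos: [662.8, -204.7, 76.9]
tcp_rot: [-179.9, -0.0, 55.2]
ft_force: [-0.3, -0.4, 0.4]
finger_gap: 36.3
time: 23.3
tool_pos: [660.8, -208.2, 78.9]
tcp_rot: [-180.0, 0.0, 54.9]
ft_force: [-0.0, -0.1, -0.4]
finger_gap: 36.0
t 23.3 pos [ 660.8 -208.2   78.9] rot [-180.     0.    54.9] gap 36.0 F [-0.  -0.1 -0.4]
rotz(tool) -0.000 rad; then dx 0.2 dy 1.1 dz 61.9
```

View pics/w15.png

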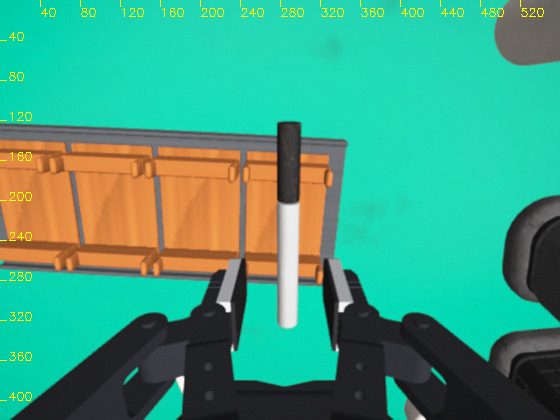

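The dark marker is centred at (288,220) between the fingers.

```bash
python3 -m creep '{"translation":[[0,1.5,8],[0,0,18],[0,0,20],[0,0,11],[0,0,4],[0,0,0],[0,0,0]],"rotation":[[0,0,0],[0,0,0],[0,0,0],[0,0,0],[0,0,0],[0,0,0],[0,0,0]],"claw":[36,36,36,36,36,36,36]}' 
python3 go.py 661.8 -208.6 17 54.9
python3 -m creep '{"translation":[[0,0,0],[0,0,0],[0,0,0],[0,0,0],[0,0,0],[0,0,0]],"rotation":[[0,0,0],[0,0,0],[0,0,0],[0,0,0],[0,0,0],[0,0,0]],"claw":[8,8,8,8,8,8]}' 40
python3 go.py 661.8 -208.6 17 54.9
```

```text
time: 24.05
tool_pos: [662.9, -209.0, 18.6]
tcp_rot: [179.9, -0.0, 54.9]
ft_force: [0.4, -0.3, 0.4]
finger_gap: 36.1
t 24.05 pos [ 662.9 -209.    18.6] rot [179.9  -0.   54.9] gap 36.1 F [ 0.4 -0.3  0.4]
rotz(tool) -0.000 rad; then dx -0.3 dy -1.1 dz 1.6
time: 24.65
tool_pos: [663.3, -209.1, 19.2]
tcp_rot: [179.9, -0.0, 54.9]
ft_force: [-0.3, 0.0, 5.3]
finger_gap: 12.5
t 24.65 pos [ 663.3 -209.1   19.2] rot [179.9  -0.   54.9] gap 12.5 F [-0.3  0.   5.3]
rotz(tool) -0.000 rad; then dx -0.5 dy -1.5 dz 2.2
```

```bash
python3 -m creep '{"translation":[[0,0,-10],[0,0,-25],[0,0,-30],[0,0,-20],[0,0,-5],[0,0,0]],"rotation":[[0,0,0],[0,0,0],[0,0,0],[0,0,-0.1],[0,0,-0.107],[0,0,0]],"claw":[8,8,8,8,8,8]}' 
python3 go.py 386.7 -329.3 110 66.7; python3 ov.py w16.png
```

```text
time: 25.25
tool_pos: [663.4, -209.1, 110.2]
tcp_rot: [179.8, -0.0, 66.8]
ft_force: [0.9, -0.5, -0.2]
finger_gap: 12.3
t 25.25 pos [ 663.4 -209.1  110.2] rot [179.8  -0.   66.8] gap 12.3 F [ 0.9 -0.5 -0.2]
rotz(tool) 0.002 rad; then dx -219.8 dy -206.6 dz 0.2
```

View pics/w16.png

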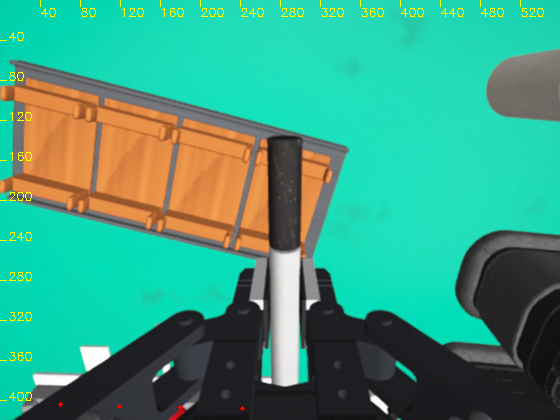

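```bash
python3 -m creep '{"translation":[[-12,-11,0],[-25,-24,0],[-34,-32,0],[-34,-32,0],[-34,-32,0],[-34,-32,0],[-25,-23,0],[-15,-14,0],[-7,-7,0],[0,0,0]],"rotation":[[0,0,0],[0,0,0],[0,0,0],[0,0,0],[0,0,0],[0,0,0],[0,0,0],[0,0,0],[0,0,0],[0,0,0]],"claw":[8,8,8,8,8,8,8,8,8,8]}' 
python3 -m creep '{"translation":[[0,0,10],[0,0,20],[0,0,15],[0,0,5],[0,0,0],[0,0,0]],"rotation":[[0,0,0],[0,0,0],[0,0,0],[0,0,0],[0,0,0],[0,0,0]],"claw":[8,8,8,8,8,8]}' 
python3 go.py 386.7 -329.3 19.3 66.7; python3 ov.py w17.png
```

```text
time: 26.3
tool_pos: [384.3, -329.1, 107.2]
tcp_rot: [-179.9, -0.0, 66.5]
ft_force: [0.9, -0.8, -0.1]
finger_gap: 12.7
time: 26.9
tool_pos: [385.8, -329.1, 58.1]
tcp_rot: [180.0, 0.0, 66.8]
ft_force: [0.1, -0.1, -1.0]
finger_gap: 12.5
t 26.9 pos [ 385.8 -329.1   58.1] rot [180.    0.   66.8] gap 12.5 F [ 0.1 -0.1 -1. ]
rotz(tool) 0.001 rad; then dx 0.2 dy 0.9 dz 38.8
```

View pics/w17.png

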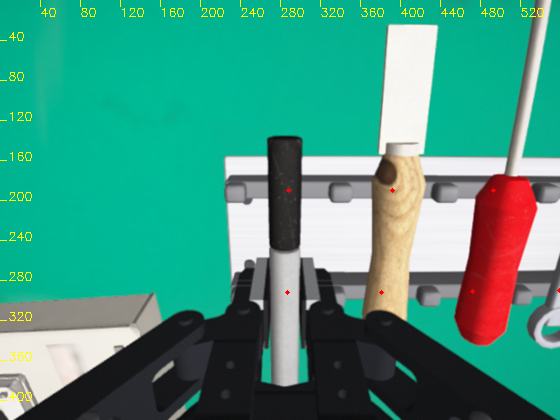

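```bash
python3 -m creep '{"translation":[[0,1,10],[0,0,15],[0,0,9],[0,0,4],[0,0,0.5],[0,0,0],[0,0,0]],"rotation":[[0,0,0],[0,0,0],[0,0,0],[0,0,0],[0,0,0],[0,0,0],[0,0,0]],"claw":[8,8,8,8,8,8,8]}' 
python3 go.py 386.7 -329.3 19.3 66.7
```

```text
time: 27.65
tool_pos: [386.4, -329.7, 19.5]
tcp_rot: [180.0, 0.0, 66.7]
ft_force: [0.0, -0.3, -0.9]
finger_gap: 12.4
t 27.65 pos [ 386.4 -329.7   19.5] rot [180.    0.   66.7] gap 12.4 F [ 0.  -0.3 -0.9]
rotz(tool) 0.001 rad; then dx 0.5 dy 0.1 dz 0.2
```

```bash
python3 -m creep '{"translation":[[0,0,0.3],[0,0,0],[0,0,0],[0,0,0],[0,0,-10],[0,0,-25],[0,0,-35],[0,0,-40],[0,0,-40],[0,0,-10]],"rotation":[[0,0,0],[0,0,0],[0,0,0],[0,0,0],[0,0,0],[0,0,0],[0,0,0],[0,0,0],[0,0,0],[0,0,0]],"claw":[24,36,36,36,36,36,36,36,36,36]}' 
python3 -m creep '{"translation":[[0,10,0],[-15,25,0],[-20,25,0],[-15,15,0],[0,0,0],[0,0,0],[0,0,0]],"rotation":[[0,0,0],[0,0,0],[0,0,0],[0,0,0],[0,0,0],[0,0,0],[0,0,0]],"claw":[36,36,36,36,36,36,36]}' 
python3 - <<'E'
from ov import *; import pickle
s=ov(0); pickle.dump(s,open("w18.pkl","wb")); crop(s,110,20,470,280,2,"w18.png"); print(sense()["tool_pos"])
s=ov(0,"side"); crop(s,180,140,320,270,5,"s18.png")
s=ov(0,"top"); crop(s,240,160,350,300,4,"t18.png")
E
```

```text
time: 28.65
tool_pos: [388.3, -331.6, 185.6]
tcp_rot: [179.5, 0.2, 66.7]
ft_force: [0.5, -0.9, 0.3]
finger_gap: 35.7
time: 29.35
tool_pos: [435.0, -404.0, 177.7]
tcp_rot: [-179.9, -0.1, 66.7]
ft_force: [-0.7, 0.1, 0.0]
finger_gap: 36.2
[ 435.04060931 -404.05979581  178.12366091]
```

View pics/w18.png

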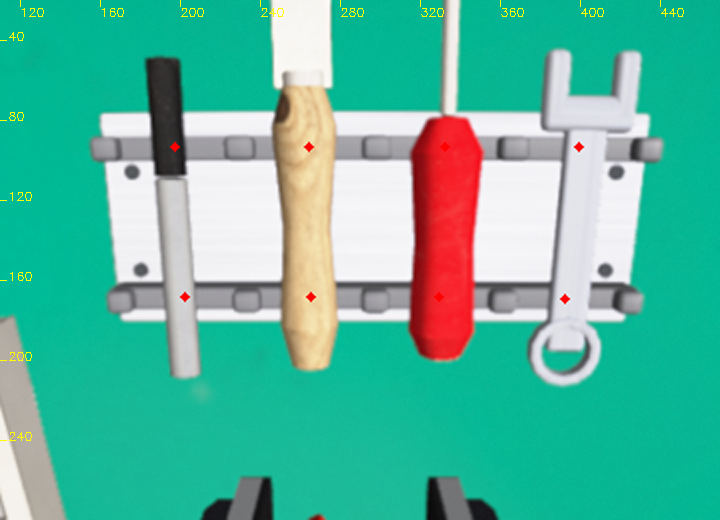

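View pics/s18.png

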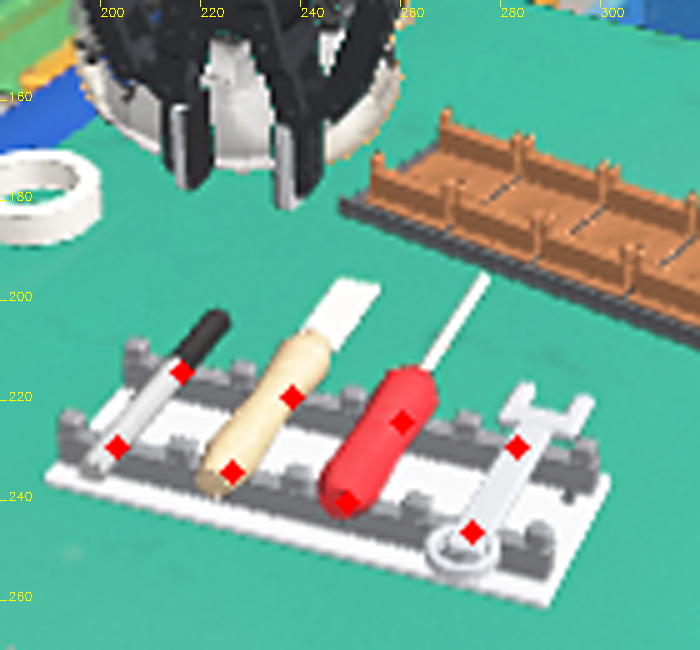

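All four lie across both rails in their bays. I'll put numbers on that before handing in.

```bash
python3 - <<'E'
import pickle; from h import *
s=pickle.load(open("w18.pkl","rb"))
D=lambda p:(np.array(p,float)+.5)/2-.5+[110,20]
o=np.array([463.6,-363]);a=np.radians(66.7);X=np.array([np.cos(a),np.sin(a)]);Y=np.array([-X[1],X[0]])
for n,p,z,k in (("wrench",[[590,52],[565,385]],27.5,70),("driver",[[448,118],[440,360]],38,54),("scraper",[[305,88],[309,369]],37,61),("marker",[[163,59],[185,376]],31,66)):
    P=pix2w(s,D(p),z)[:,:2]; d=P[0]-P[1]; L=np.linalg.norm(d); d/=L
    g=P[1]+d*k if n in("driver","scraper") else P.mean(0)
    print(n,"rack x %.1f y %.1f"%((g-o)@X,(g-o)@Y),"len",L.round(1),"ang err",(np.degrees(np.arctan2(d[1],d[0]))-66.7).round(2))
E
```

```text
wrench rack x -1.3 y -85.3 len 140.0 ang err 1.45
driver rack x -2.2 y -27.2 len 99.0 ang err 0.6
scraper rack x 0.3 y 29.1 len 114.5 ang err -0.14
marker rack x -0.5 y 85.1 len 131.3 ang err -0.26
```

```bash
python3 -m creep '{"translation":[[0,0,0],[0,0,0],[0,0,0]],"rotation":[[0,0,0],[0,0,0],[0,0,0]],"claw":[36,36,36]}'; python3 -c "
from bench import *; print(hand_in())"
```

```text
time: 29.8
tool_pos: [435.4, -405.0, 179.3]
tcp_rot: [180.0, 0.0, 66.7]
ft_force: [0.3, -0.1, -0.3]
finger_gap: 36.0
the job is handed in; nothing more can be done
None
```

I moved all four tools into the rack in reverse order and handed the job in at about 30 s. From the bay farthest from the robot to the nearest, they are wrench, screwdriver, scraper and dark marker. I left the red look-alike alone.

The last wrist-camera check put every balance point within 2.2 mm of the rack's midline and 1.3 mm of its bay centre. Every tool was within 1.5° of the rack's x axis. The side view agreed, showing each tool across both rails, and the gripper was clear at about 180 mm up.

- **Wrench release:** I let the wrench go about 3 mm above its seats. It settled properly.
- **Rack position:** The first two fits of the rack's position disagreed by about 1.5 mm, so I used their mean.
- **Not checked:** I did not measure the tools' lying heights or speeds separately. I only judged them from the pictures.

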